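# Hold the medicine drawer against its bumper

## Task

The medicine drawer stands ajar with its lock tongue sticking out, so it cannot shut. Turn the key a quarter turn clockwise (seen from above) to its end so that the tongue is drawn in, without forcing the drawer against the strike plate while the tongue is out; then push the drawer front against the rubber bumper, never harder than 25 N, and keep pressing it there with a steady push of about 10 N while I screw the lock down. Finish while still holding that push, and do not disturb the other things on the counter.

Things in the scene. Friction and masses are not known exactly. Their poses are not given: they have to be found in the camera images.
- cabinet: white laminate drawer unit, fixed to the counter, 160 (x) x 240 (y) x 78 mm high; origin at the centre of its underside on the counter; its open front is at x = -80 mm and faces its own -x (towards the robot). The drawer slides along this x axis.
- drawer: the drawer with its white front board (28 mm in x, 240 mm in y, 6 to 78 mm above the counter), 0.5 to 1 kg, about 1.5 N of slide friction, stays where left. Origin mid-width on the board's back face, at counter level; axes as the cabinet's, origin at x = -80 mm minus the opening there. Starts 55 to 90 mm open (100 at most), meets the bumper at 20 mm, about 10 mm open at 10 N.
- push_spot (a point): a suitable point to press on, on the outer face of the front board, 60 mm above the counter and 30 mm to its -y side of the middle, clear of the key and in line with the bumper; axes as the front board's: pushing goes along its +x, level
- key_bow (a point): centre of the key's black bow, a flat upright plate 30 mm long (its own x, pointing as the tongue does), 10 mm thick (its own y), 26 mm high, this point 119 mm above the counter on the key's turning axis. Below the bow is a bare stem 9 mm thick, 18 mm tall. Turns with the key and travels with the drawer.
- key: key with brass lock tongue, on a vertical axis on the board's top, 14 mm in front of the board's back face and 75 mm to +y of its middle; origin on the axis, 80 mm above the counter. The tongue runs along its +x, which starts along the cabinet's +x or up to 0.3 rad clockwise of it; turns clockwise from above to a stop with x along the cabinet's -y. Friction 0.06 N m, stays where left.
- strike: small steel angle on the cabinet's top front edge in line with the key, 60 mm wide (y), standing 22 mm up; origin at the foot of its front face
- bumper: black rubber bar, 100 mm long (y), 12 mm high, 60 to 72 mm above the counter, standing 20 mm out of the cabinet's front face, sprung: it gives way about 1 mm per newton, along the cabinet's x, 18 mm at most; origin at the middle of the cabinet's width, at its own front face, bottom edge; the bar's middle is at y = -30 mm
- cup: white ceramic toothbrush cup, 72 mm wide at the rim, 95 mm high, bystander; origin at the centre of its underside
- tweezer_case: steel tweezer case, 24 (x) x 105 (y) x 14 mm, bystander lying on the counter; origin at the centre of its underside
- organiser: blue plastic pill organiser with seven lids, 60 (x) x 150 (y) x 25 mm, bystander lying on top of the drawer unit; origin at the centre of its underside
- roll_on: amber glass roll-on bottle with black cap, 34 mm wide, 86 mm high, bystander; origin at the centre of its underside
- face_roller: green jade face roller, 145 mm long (y), 38 mm high, bystander lying on the counter; origin at counter level near its middle
- lotion: white plastic lotion bottle, 52 mm wide, 130 mm high, bystander; origin at the centre of its underside
- soap_dish: white ceramic soap bowl, 90 mm wide, 30 mm high, bystander; origin at the centre of its underside
- tongue_tip (a point): end of the tongue, a flat brass bar 46 mm long from the key axis, 10 mm wide, 5 mm thick, this point at its mid-thickness 84 mm above the counter, turns with the key. Straight out, it strikes the strike plate when the drawer is 32 mm open; turned to the key's stop it lies over the front board, clear of the plate

How it is judged:
By the outcome, as a careful person would: the job done as asked, in the order asked, and still so for the second after the job is handed in, while the arm keeps its last pose, push and grip.
It also fails if it takes over 58 s, if anything falls off the work surface, if the arm or the gripper's body presses on something with over 40 N, if the wrist force passes 120 N, or if a joint passes its speed limit or range.

## Robot

A 6-joint arm with a two-finger parallel gripper is mounted at the origin on the work surface. World frame = base frame: x ahead of the robot, y to its left, z up, the work surface at z = 0. Lengths are in m, angles in rad, forces in N, time in s.
With the tool pointing down it reaches from about 0.3 to 0.775 m from the base axis. Payload 14.6 kg.
Tool frame: the origin (TCP) lies midway between the tips of the shut fingers; the grasp point (between the pads) lies 19 mm behind it; z points along the fingers, y is the line along which they close (so a half turn about z gives the same grasp; the last joint's range is limited). The gripper opens to 94 mm and grips with 3 to 60 N. Pads are 16 mm wide; open, the fingers measure 119 mm over their backs; the gripper's body (75 mm by 177 mm) begins 78 mm behind the grasp point.
Start: joints at [1.105, 0.3, 1.521, -0, 1.321, -0.067], TCP at [0.214, 0.507, 0.205] pointing down, gripper open.
Joint ranges: [-3.03, 3.03], [-0.79, 2.21], [0.23, 2.52], [-1.04, 4.18], [0, 3.07], [-2.55, 2.55]. Speed limits (rad/s): [2.22, 2.22, 2.57, 3.14, 3.14, 3.14].

## Interface

Orientations are given as [roll, pitch, yaw] about the fixed x, y, z axes, in that order (R = Rz(yaw) Ry(pitch) Rx(roll)).
In Python, from station import telemetry, optics, ctrl gives the robot as it stands.
- The arm moves only by the tool carry_out, never from a script. Its argument "plan" is a list that holds one entry, the list of rows, each a list of 7 numbers: the shift along the tool's x, y, z in mm, then the turn, a rotation vector about the tool's x, y, z in rad, then the finger opening in mm, from 0 to 94. A call has 1 to 20 rows; each row shifts and turns the commanded pose from where the row before left it, along the tool's axes as they then stand; what a row does not reach is not made up. A row lasts 1/12 s, in which the tool goes at most 41.7 mm and 7.16 degrees, less where a joint would pass 70% of its speed; a pose out of reach is approached as far as the arm can. A call with a gripper value outside its range is refused whole. The fingers move at their own pace and stop on an object; "squeeze" is the grip in N (left out, the last holds). Time passes only in rows, so rows that do not move let the fingers close. It gives the time, the measured TCP pose, the force, the opening and the grip force at its end, in the units of the state.
- telemetry.get_obs(): the state, without advancing time (a new reading comes with each control period).
- optics.camera(name): name is "side" or "top" or "wrist"; returns a dict with "pixels" (400x640x3 uint8, red, green, blue), "intrinsics" (3x3 intrinsics, pixels), "dist_coeffs" ([k1, k2, p1, p2, k3] as OpenCV has them; the pictures are not rectified), "origin" and "rotation" of the camera in the world. Camera axes: x right, y down, z forward; pixel columns grow to the right and rows downward; lengths in m; the calibration is good to about 2 mm. A picture is of the moment at which its call begins. There is no depth.
- ctrl.hand_in(): hands the job in; it is judged then, once.
The state is a dict: "time_s": time; "qpos": joint angles; "joint_vel": joint speeds; "tau": joint torques, N m; "ee_pos": TCP position; "eef_rot": TCP orientation; "force": force on the tool from outside, world axes, zero at the start; "moment": the same for the moment, N m; "grip_width": finger opening in m; "grip_force": force on a finger pad.
Only numpy, scipy, OpenCV 4.12 (cv2) and the standard library are available. Lean on these libraries where they do the work, as an engineer would, in place of code of your own. Each camera call takes 0.05 s, during which the arm holds its last target. There are 200 camera calls.

## Working session

There is one attempt and no reset: what is moved stays moved. The work goes in short steps, Python scripts to look and compute and a tool call to move; the robot and the scene stay as the last step left them, time stands still between calls to the robot, and variables do not carry over. Pictures are saved under pics/ and viewed, at most 10 in all, crops included, and the job is handed in when it is done.

Besides the shell and the picture viewer there is one more tool, called after ">>>" as a command line: name --argument value ..., lists and objects as JSON in quotes. carry_out: Moves the arm, as the interface text tells. Its arguments: {"type":"object","properties":{"plan":{"type":"array","items":{"type":"array","items":{"type":"array","items":{"type":"number"}}}},"squeeze":{"type":"number"}},"required":["plan"]}

```bash
mkdir -p pics; python3 - <<'E'
from station import telemetry, optics
import cv2,pickle,numpy as np
np.set_printoptions(precision=4,suppress=True)
for n in("top","side"):
    c=optics.camera(n);pickle.dump(c,open(n+".pkl","wb"));cv2.imwrite(f"pics/{n}0.png",cv2.cvtColor(c["pixels"],cv2.COLOR_RGB2BGR))
    print(n,c["intrinsics"],c["dist_coeffs"],c["origin"],c["rotation"])
print(telemetry.get_obs())
E
```

```text
top [[394.5476   0.     318.4256]
 [  0.     394.5476 194.3544]
 [  0.       0.       1.    ]] [-0.0092  0.      0.      0.      0.    ] [0.4793 0.0217 1.1241] [-3.0558 -0.0277 -1.5593]
side [[400.6255   0.     318.2906]
 [  0.     400.6255 197.3367]
 [  0.       0.       1.    ]] [0.019 0.    0.    0.    0.   ] [ 0.246  -0.7445  0.6186] [-2.1312  0.02   -0.4285]
{'time_s': 0.1, 'qpos': array([ 1.1054,  0.3004,  1.5215, -0.    ,  1.3207, -0.0666]), 'joint_vel': array([ 0.0002, -0.0006, -0.0031, -0.0003,  0.0005,  0.0014]), 'tau': array([  0.0008, -53.2648, -35.3277,   0.071 ,   0.0236,  -0.0001]), 'ee_pos': array([0.2135, 0.5066, 0.2049]), 'eef_rot': array([-3.1405, -0.0001,  2.7428]), 'force': array([ 0.6429, -0.4724,  0.1783]), 'moment': array([-0.0348, -0.0308, -0.0334]), 'grip_force': 0.0, 'grip_width': 0.09393077872032154}
```

View pics/top0.png

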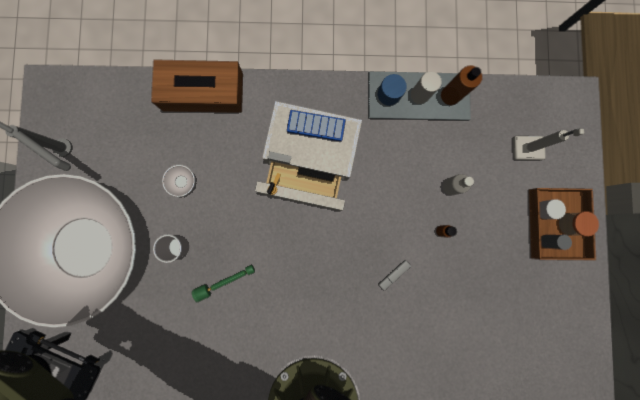

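View pics/side0.png

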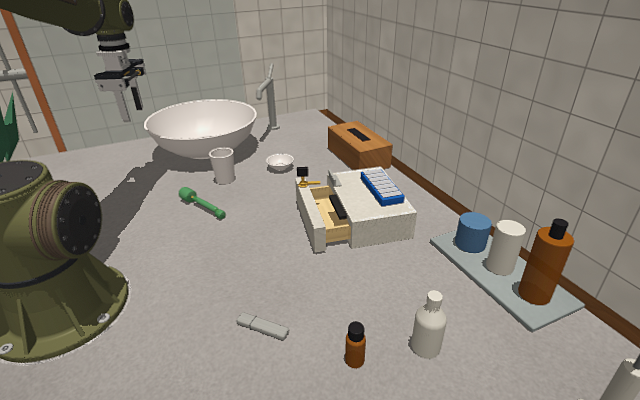

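The top view shows the drawer board from (257,187) to (344,205), the key near (274,187), and the cabinet with the organiser above. The cup, dish and roller are to the left. The side view shows the key bow at (303,171).

```bash
cat > h.py <<'E'
import numpy as np,cv2,pickle
from scipy.spatial.transform import Rotation as R
np.set_printoptions(precision=4,suppress=True)
def load(n): return pickle.load(open(n+".pkl","rb"))
def ray(c,uv):
    p=cv2.undistortPoints(np.array([[uv]],float),c["intrinsics"],np.array(c["dist_coeffs"]))[0,0]
    return np.array(c["origin"]),R.from_euler("xyz",c["rotation"]).apply([p[0],p[1],1])
def onz(c,uv,z):
    o,d=ray(c,uv); return o+d*(z-o[2])/d[2]
def tri(c1,u1,c2,u2):
    (o1,d1),(o2,d2)=ray(c1,u1),ray(c2,u2)
    s=np.linalg.lstsq(np.c_[d1,-d2],o2-o1,rcond=None)[0]
    a,b=o1+s[0]*d1,o2+s[1]*d2
    return (a+b)/2,np.linalg.norm(a-b)
def proj(c,P):
    r=R.from_euler("xyz",c["rotation"]).inv()
    return cv2.projectPoints(r.apply(np.atleast_2d(P)-c["origin"]),np.zeros(3),np.zeros(3),c["intrinsics"],np.array(c["dist_coeffs"]))[0][:,0]
E
python3 - <<'E'
from h import *
t,s=load("top"),load("side")
for uv in [(257,187),(344,205)]: print(onz(t,uv,.078))
a=cv2.resize(t["pixels"][95:215,250:370],(600,600),interpolation=cv2.INTER_CUBIC)
cv2.imwrite("pics/t1.png",a[...,::-1])
b=cv2.resize(s["pixels"][155:255,290:420],(780,600),interpolation=cv2.INTER_CUBIC)
cv2.imwrite("pics/s1.png",b[...,::-1])
E
```

```text
[0.587  0.1572 0.078 ]
[ 0.5422 -0.0746  0.078 ]
```

View pics/t1.png

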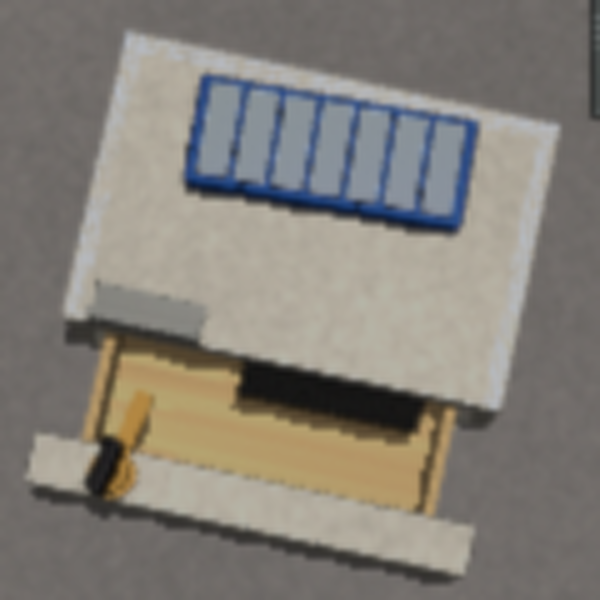

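View pics/s1.png

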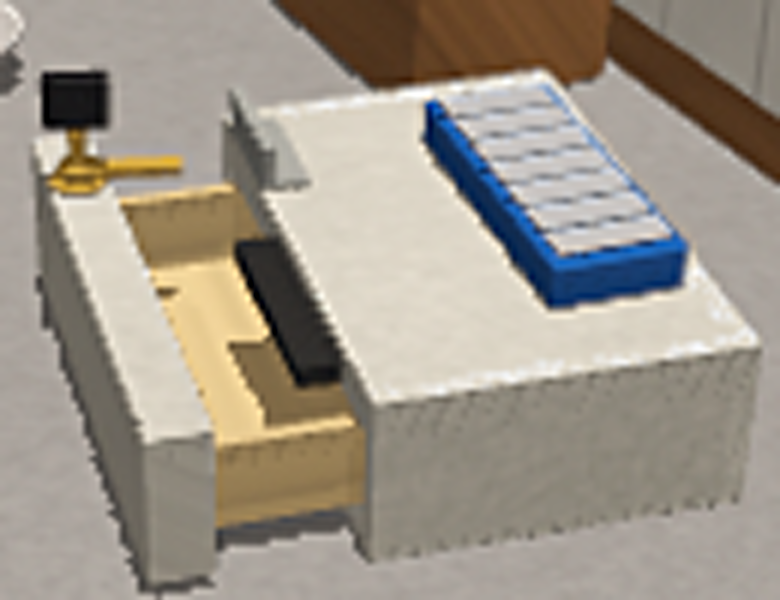

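```bash
python3 - <<'E'
from h import *
t,s=load("top"),load("side")
T=lambda u,v:((u+.5)/5-.5+250,(v+.5)/5-.5+95)
S=lambda u,v:((u+.5)/6-.5+290,(v+.5)/6-.5+155)
P=[onz(t,T(*q),.078) for q in[(68,315),(500,410),(128,33),(558,125),(37,434),(475,527)]]
for p in P:print(p)
for a,b in((0,1),(2,3),(4,5),(2,0),(3,1)):
    d=P[b]-P[a];print(a,b,np.linalg.norm(d),np.arctan2(d[1],d[0]))
print("tip",onz(t,T(145,397),.084),"side",onz(s,S(183,164),.084))
print("bow",tri(t,T(104,466),s,S(75,100)),onz(t,T(104,466),.132),onz(s,S(75,100),.119))
# side: board corners top z .078
for q in[(35,143),(145,445),(213,432),(375,405),(757,345)]:print(q,onz(s,S(*q),.078))
E
```

```text
[0.6662 0.1427 0.078 ]
[ 0.6185 -0.0892  0.078 ]
[0.8214 0.114  0.078 ]
[ 0.775 -0.12   0.078]
[0.6019 0.1576 0.078 ]
[ 0.5555 -0.0761  0.078 ]
0 1 0.23667814664907597 -1.7736787610848006
2 3 0.23853496235037358 -1.766678403554201
4 5 0.23824990133432658 -1.7668926823259303
2 0 0.15784794748663597 2.958605925324512
3 1 0.1594917351591268 2.946794225631867
tip [0.6218 0.1002 0.084 ] side [0.6269 0.1034 0.084 ]
bow (array([0.5816, 0.1174, 0.1205]), np.float64(0.00120806783514355)) [0.5799 0.1165 0.132 ] [0.5832 0.1199 0.119 ]
(35, 143) [0.5785 0.1609 0.078 ]
(145, 445) [ 0.5296 -0.0731  0.078 ]
(213, 432) [ 0.5561 -0.0769  0.078 ]
(375, 405) [ 0.6195 -0.0885  0.078 ]
(757, 345) [ 0.7744 -0.1191  0.078 ]
```

The measurements give: cabinet yaw ≈ -0.197, opening ≈ 65 mm, key axis ≈ (0.580, 0.117) and key direction ≈ -0.34 rad. I'm moving above the key.

>>> carry_out --plan '[[[-24.5,-10.9,-0.5,0,0,0,94],[-24.5,-10.9,-0.5,0,0,0,94],[-24.5,-10.9,-0.5,0,0,0,94],[-24.5,-10.9,-0.5,0,0,0,94],[-24.5,-10.9,-0.5,0,0,0,94],[-24.5,-10.9,-0.5,0,0,0,94],[-24.5,-10.9,-0.5,0,0,0,94],[-24.5,-10.9,-0.5,0,0,0,94],[-24.5,-10.9,-0.5,0,0,0,94],[-24.5,-10.9,-0.5,0,0,0,94],[-24.5,-10.9,-0.5,0,0,0,94],[-24.5,-10.9,-0.5,0,0,0,94],[-24.5,-10.9,-0.5,0,0,0,94],[-24.5,-10.9,-0.5,0,0,0,94],[-24.5,-10.9,-0.5,0,0,0,94],[-24.5,-10.9,-0.5,0,0,0,94],[-24.5,-10.9,-0.5,0,0,0,94],[-24.5,-10.9,-0.5,0,0,0,94],[-24.5,-10.9,-0.5,0,0,0,94],[-24.5,-10.9,-0.5,0,0,-0.06,94]]]'

```text
time_s: 1.77
ee_pos: [0.5811, 0.1145, 0.2151]
eef_rot: [-3.141, -0.001, 2.802]
force: [0.3, 0.7, 0.2]
grip_width: 0.0938
grip_force: 0.0
```

```bash
python3 - <<'E'
from h import *
from station import telemetry, optics
c=optics.camera("wrist");pickle.dump(c,open("w1.pkl","wb"));cv2.imwrite("pics/w1.png",c["pixels"][...,::-1])
o=telemetry.get_obs();print(o["time_s"],o["ee_pos"],o["eef_rot"],o["qpos"],o["force"],c["origin"])
print(proj(c,[[.5805,.1172,.132],[.5805,.1172,.119],[.624,.102,.084]]))
E
```

```text
1.8167 [0.5833 0.1114 0.2148] [-3.1406  0.0001  2.8071] [ 0.1274  0.3919  1.376  -0.0009  1.374  -1.1087] [ 0.9218 -2.1696 -0.092 ] [0.5076 0.1408 0.3935]
[[326.1608 202.473 ]
 [326.0398 198.0111]
 [325.9087 234.7473]]
```

View pics/w1.png

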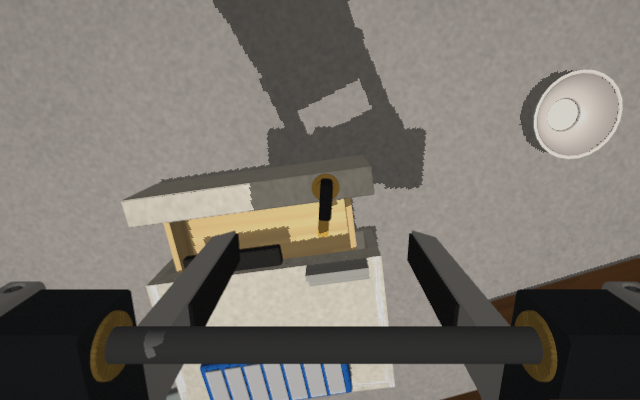

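The wrist picture shows the bow's top centred at about (326,200), where I predicted (326,202), and upright in the image. The tool is therefore aligned with the key and the position estimate holds. I'm descending while letting the arm settle.

>>> carry_out --plan '[[[0,0,0,0,0,0,60],[0,0,0,0,0,0,60],[0,0,0,0,0,0,60],[0,0,0,0,0,0,60],[0,0,0,0,0,0,60],[0,0,0,0,0,0,60]]]'

```text
time_s: 2.32
ee_pos: [0.5802, 0.1162, 0.2156]
eef_rot: [3.141, 0.0, 2.803]
force: [0.7, -0.1, -0.5]
grip_width: 0.0606
grip_force: 0.0
```

>>> carry_out --plan '[[[0,1,12,0,0,0,50],[0,0,12,0,0,0,50],[0,0,12,0,0,0,50],[0,0,12,0,0,0,50],[0,0,12,0,0,0,50],[0,0,12,0,0,0,50],[0,0,12,0,0,0,50],[0,0,10,0,0,0,50],[0,0,8,0,0,0,50],[0,0,6,0,0,0,50],[0,0,4,0,0,0,50],[0,0,2,0,0,0,50],[0,0,0,0,0,0,50],[0,0,0,0,0,0,50],[0,0,0,0,0,0,50]]]'

```text
time_s: 3.57
ee_pos: [0.581, 0.1166, 0.1019]
eef_rot: [3.141, 0.001, 2.803]
force: [0.5, -1.1, 0.1]
grip_width: 0.0499
grip_force: 0.0
```

>>> carry_out --plan '[[[0,0,0,0,0,0,5],[0,0,0,0,0,0,5],[0,0,0,0,0,0,5],[0,0,0,0,0,0,5],[0,0,0,0,0,0,5],[0,0,0,0,0,0,5],[0,0,0,0,0,0,5],[0,0,0,0,0,0,5],[0,0,0,0,0,0,5],[0,0,0,0,0,0,5],[0,0,0,0,0,0,5],[0,0,0,0,0,0,5]]]' --squeeze 20

```text
time_s: 4.57
ee_pos: [0.5808, 0.1164, 0.1014]
eef_rot: [-3.141, -0.0, 2.803]
force: [0.1, -3.3, 0.9]
grip_width: 0.0102
grip_force: 19.9
```

```bash
python3 - <<'E'
from h import *
from station import telemetry
o=telemetry.get_obs();print(o)
E
```

```text
{'time_s': 4.5667, 'qpos': array([ 0.1361,  0.4935,  1.5047, -0.0002,  1.1435, -1.0957]), 'joint_vel': array([ 0.0001, -0.0013, -0.0008, -0.0003, -0.0012,  0.0008]), 'tau': array([  1.8756, -60.7117, -32.6608,   0.7547,  -0.2276,  -0.0574]), 'ee_pos': array([0.5808, 0.1164, 0.1014]), 'eef_rot': array([-3.1414, -0.    ,  2.8027]), 'force': array([ 0.1456, -3.2545,  0.9331]), 'moment': array([-0.6698,  0.1769, -0.1318]), 'grip_force': 19.874939918518066, 'grip_width': 0.01019667435664701}
```

>>> carry_out --plan '[[[0,0,0,0,0,0.08,5],[0,0,0,0,0,0.08,5],[0,0,0,0,0,0.08,5],[0,0,0,0,0,0.08,5],[0,0,0,0,0,0.08,5],[0,0,0,0,0,0.08,5],[0,0,0,0,0,0.08,5],[0,0,0,0,0,0.08,5],[0,0,0,0,0,0.08,5],[0,0,0,0,0,0.08,5],[0,0,0,0,0,0.08,5],[0,0,0,0,0,0.08,5],[0,0,0,0,0,0.08,5],[0,0,0,0,0,0.08,5],[0,0,0,0,0,0.08,5],[0,0,0,0,0,0.08,5],[0,0,0,0,0,0.08,5],[0,0,0,0,0,0,5],[0,0,0,0,0,0,5],[0,0,0,0,0,0,5]]]'

```text
time_s: 6.23
ee_pos: [0.5809, 0.1166, 0.1015]
eef_rot: [3.141, -0.0, 1.445]
force: [1.4, -1.8, 0.6]
grip_width: 0.0097
grip_force: 19.9
```

```bash
python3 - <<'E'
from h import *
from station import telemetry
o=telemetry.get_obs();print(o["force"],o["moment"],o["qpos"],o["eef_rot"])
E
```

```text
[ 1.405  -1.8348  0.5525] [-0.3414 -0.1494 -0.0479] [0.1363 0.4936 1.5046 0.0001 1.1433 0.2617] [ 3.1414 -0.0001  1.4454]
```

>>> carry_out --plan '[[[0,0,0,0,0,0.03,5],[0,0,0,0,0,0.03,5],[0,0,0,0,0,0,5],[0,0,0,0,0,0,5]]]'

```text
time_s: 6.57
ee_pos: [0.5809, 0.1167, 0.1015]
eef_rot: [3.141, -0.0, 1.385]
force: [1.2, -1.3, -0.2]
grip_width: 0.0099
grip_force: 19.9
```

```bash
python3 - <<'E'
from h import *
from station import telemetry
o=telemetry.get_obs();print(o["force"],o["moment"],o["eef_rot"])
E
```

```text
[ 1.2162 -1.2941 -0.2131] [-0.4029 -0.183  -0.101 ] [ 3.1414 -0.0001  1.385 ]
```

>>> carry_out --plan '[[[0,0,0,0,0,0.03,5],[0,0,0,0,0,0.03,5],[0,0,0,0,0,0,5],[0,0,0,0,0,0,5]]]'

```text
time_s: 6.9
ee_pos: [0.5809, 0.1167, 0.1015]
eef_rot: [3.141, -0.0, 1.325]
force: [1.5, 0.1, -0.1]
grip_width: 0.0099
grip_force: 20.5
```

```bash
python3 - <<'E'
from h import *
from station import telemetry
o=telemetry.get_obs();print(o["force"],o["moment"],o["eef_rot"])
E
```

```text
[ 1.461   0.1312 -0.0641] [-0.1308 -0.2666  0.3945] [ 3.1414 -0.0001  1.3254]
```

The moment rose sharply, to +0.39 N m at yaw ≈ 1.35, so the key is at its stop. I'll release it, lift and check.

>>> carry_out --plan '[[[0,0,0,0,0,0,50],[0,0,0,0,0,0,50],[0,0,0,0,0,0,50],[0,0,0,0,0,0,50],[0,0,0,0,0,0,50],[0,0,0,0,0,0,50],[0,0,-10,0,0,0,50],[0,0,-20,0,0,0,50],[0,0,-20,0,0,0,50],[0,0,-20,0,0,0,50],[0,0,-10,0,0,0,50],[0,0,0,0,0,0,50],[0,0,0,0,0,0,50]]]'

```text
time_s: 7.98
ee_pos: [0.5807, 0.1166, 0.1813]
eef_rot: [3.141, -0.0, 1.323]
force: [-0.5, -0.0, 0.3]
grip_width: 0.0502
grip_force: 0.0
```

```bash
python3 - <<'E'
from h import *
from station import telemetry, optics
w=optics.camera("wrist");s=optics.camera("side");pickle.dump(s,open("side2.pkl","wb"))
a=w["pixels"];b=cv2.resize(s["pixels"][155:255,290:420],(640,492))[:190]
cv2.imwrite("pics/w2.png",np.vstack([a,b])[...,::-1])
o=telemetry.get_obs();print(o["time_s"],o["ee_pos"],o["eef_rot"])
E
```

```text
8.0833 [0.5803 0.1165 0.1802] [-3.1398  0.0007  1.3228]
```

View pics/w2.png

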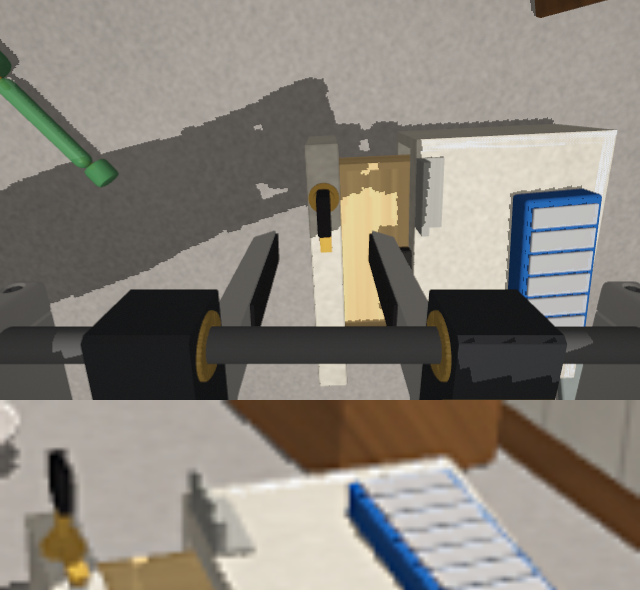

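The tongue now lies along the board: bow at (323,212), tip at (326,245), parallel to the board edge. I'm moving to stand off in front of the push spot, fingers shut and turned.

>>> carry_out --plan '[[[-17.8,-5.6,0,0,0,0,0],[-17.8,-5.6,0,0,0,0,0],[-17.8,-5.6,0,0,0,0,0],[-17.8,-5.6,0,0,0,0,0],[-17.8,-5.6,0,0,0,0,0],[-17.5,-5.6,0,0,0,0,0],[0,0,0,0,0,-0.116,0],[0,0,0,0,0,-0.116,0],[0,0,0,0,0,-0.116,0],[0,0,0,0,0,-0.116,0],[0,0,0,0,0,-0.116,0],[0,0,0,0,0,-0.116,0],[0,0,0,0,0,-0.116,0],[0,0,0,0,0,-0.116,0],[0,0,0,0,0,-0.116,0],[0,0,0,0,0,-0.116,0],[0,0,0,0,0,-0.116,0],[0,0,0,0,0,-0.116,0],[0,0,0,0,0,-0.116,0],[0,0,0,0,0,-0.116,0]]]' --squeeze 30

```text
time_s: 9.75
ee_pos: [0.5216, 0.0216, 0.1802]
eef_rot: [-3.141, -0.002, 2.953]
force: [-0.9, 0.3, 0.2]
grip_width: 0.0002
grip_force: 0.0
```

>>> carry_out --plan '[[[0,0,0,0,0,0,0],[0,0,0,0,0,0,0],[0,0,0,0,0,0,0],[0,0,0,0,0,0,0]]]'

```text
time_s: 10.08
ee_pos: [0.522, 0.0216, 0.1811]
eef_rot: [-3.141, -0.0, 2.944]
force: [-0.2, -0.6, -1.4]
grip_width: 0.0006
grip_force: 0.0
```

>>> carry_out --plan '[[[0,0,13,0,0,0,0],[0,0,13,0,0,0,0],[0,0,13,0,0,0,0],[0,0,13,0,0,0,0],[0,0,13,0,0,0,0],[0,0,13,0,0,0,0],[0,0,13,0,0,0,0],[0,0,13,0,0,0,0],[0,0,13,0,0,0,0],[0,0,8,0,0,0,0],[0,0,4,0,0,0,0],[0,0,2,0,0,0,0],[0,0,0,0,0,0,0],[0,0,0,0,0,0,0],[0,0,0,0,0,0,0]]]'

```text
time_s: 11.33
ee_pos: [0.5224, 0.0216, 0.051]
eef_rot: [3.141, 0.001, 2.947]
force: [0.0, -0.0, 0.7]
grip_width: 0.0006
grip_force: 0.0
```

>>> carry_out --plan '[[[-3,0,0,0,0,0,0],[-3,0,0,0,0,0,0],[-3,0,0,0,0,0,0],[-3,0,0,0,0,0,0],[-3,0,0,0,0,0,0],[-3,0,0,0,0,0,0],[-3,0,0,0,0,0,0],[-3,0,0,0,0,0,0],[-3,0,0,0,0,0,0],[-3,0,0,0,0,0,0],[-3,0,0,0,0,0,0],[-3,0,0,0,0,0,0]]]'

```text
time_s: 12.33
ee_pos: [0.5576, 0.0146, 0.0504]
eef_rot: [-3.141, -0.0, 2.947]
force: [-2.3, -1.1, 1.1]
grip_width: 0.0002
grip_force: 0.9
```

>>> carry_out --plan '[[[-2,0,0,0,0,0,0],[-2,0,0,0,0,0,0],[-2,0,0,0,0,0,0],[-2,0,0,0,0,0,0],[-2,0,0,0,0,0,0],[-2,0,0,0,0,0,0],[-2,0,0,0,0,0,0],[-2,0,0,0,0,0,0],[-2,0,0,0,0,0,0],[-2,0,0,0,0,0,0],[0,0,0,0,0,0,0]]]'

```text
time_s: 13.25
ee_pos: [0.5775, 0.0107, 0.0505]
eef_rot: [3.141, 0.001, 2.947]
force: [0.4, 0.3, 0.7]
grip_width: 0.0002
grip_force: 0.0
```

>>> carry_out --plan '[[[-1,0,0,0,0,0,0],[-1,0,0,0,0,0,0],[-1,0,0,0,0,0,0],[-1,0,0,0,0,0,0],[-1,0,0,0,0,0,0],[-1,0,0,0,0,0,0],[-1,0,0,0,0,0,0],[-1,0,0,0,0,0,0],[0,0,0,0,0,0,0]]]'

```text
time_s: 14.0
ee_pos: [0.5847, 0.0093, 0.0505]
eef_rot: [3.142, -0.001, 2.947]
force: [-5.2, 0.9, 3.6]
grip_width: 0.0009
grip_force: 2.6
```

>>> carry_out --plan '[[[-1,0,0,0,0,0,0],[-1,0,0,0,0,0,0],[-1,0,0,0,0,0,0],[0,0,0,0,0,0,0],[0,0,0,0,0,0,0],[0,0,0,0,0,0,0]]]'

```text
time_s: 14.5
ee_pos: [0.5874, 0.0087, 0.0505]
eef_rot: [-3.141, -0.001, 2.947]
force: [-7.2, 0.9, 4.9]
grip_width: 0.0004
grip_force: 3.8
```

```bash
python3 - <<'E'
from h import *
from station import telemetry, optics
t=optics.camera("top");s=optics.camera("side")
a=cv2.resize(t["pixels"][95:215,250:370],(400,400));b=cv2.resize(s["pixels"][155:255,290:420],(400,400))
cv2.imwrite("pics/e1.png",np.hstack([a,b])[...,::-1])
o=telemetry.get_obs();print(o)
E
```

```text
{'time_s': 14.6, 'qpos': array([-0.0475,  0.5493,  1.5525,  0.0001,  1.041 , -1.4236]), 'joint_vel': array([ 0.0005, -0.0025, -0.0006,  0.0004,  0.0013,  0.0001]), 'tau': array([ -0.7325, -60.2812, -32.4941,  -0.1918,  -1.7766,  -0.057 ]), 'ee_pos': array([0.5874, 0.0088, 0.0505]), 'eef_rot': array([-3.1415, -0.0012,  2.9469]), 'force': array([-7.5139,  1.4982,  5.4189]), 'moment': array([ 0.1696,  1.2824, -0.078 ]), 'grip_force': 3.8199718482792377, 'grip_width': 0.00031029345339356635}
```

View pics/e1.png

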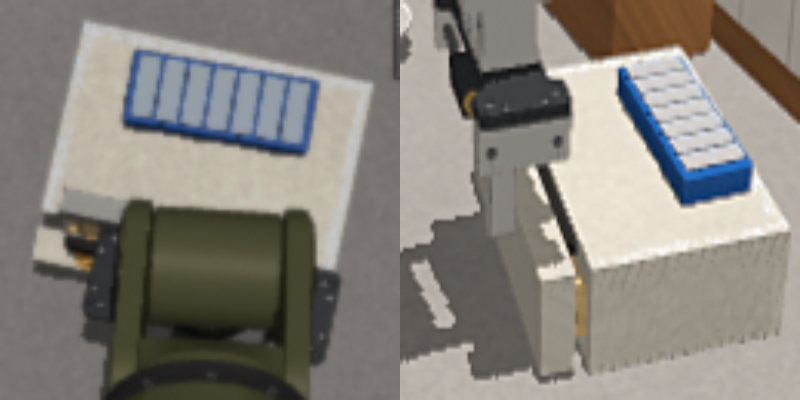

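The picture shows the drawer nearly shut against the bumper, the tongue clear of the strike and the organiser untouched. The push is 7.6 N, with about 5 N of vertical friction. I'll relieve that a little and bring the push up to 10 N.

>>> carry_out --plan '[[[-1,0,-0.5,0,0,0,0],[-0.5,0,0,0,0,0,0],[0,0,0,0,0,0,0],[0,0,0,0,0,0,0],[0,0,0,0,0,0,0]]]'

```text
time_s: 15.02
ee_pos: [0.5883, 0.0086, 0.0505]
eef_rot: [-3.141, -0.003, 2.947]
force: [-9.7, 1.2, 3.3]
grip_width: 0.0005
grip_force: 4.8
```

>>> carry_out --plan '[[[-0.2,0,-0.6,0,0,0,0],[0,0,0,0,0,0,0],[0,0,0,0,0,0,0],[0,0,0,0,0,0,0],[0,0,0,0,0,0,0],[0,0,0,0,0,0,0],[0,0,0,0,0,0,0],[0,0,0,0,0,0,0],[0,0,0,0,0,0,0],[0,0,0,0,0,0,0],[0,0,0,0,0,0,0],[0,0,0,0,0,0,0]]]'

```text
time_s: 16.02
ee_pos: [0.5882, 0.0086, 0.0506]
eef_rot: [-3.141, -0.004, 2.947]
force: [-8.8, 2.2, -0.7]
grip_width: 0.0005
grip_force: 4.3
```

>>> carry_out --plan '[[[0,0,0,0,0,0,0],[0,0,0,0,0,0,0],[0,0,0,0,0,0,0],[0,0,0,0,0,0,0],[0,0,0,0,0,0,0],[0,0,0,0,0,0,0]]]'

```text
time_s: 16.52
ee_pos: [0.5882, 0.0086, 0.0506]
eef_rot: [-3.141, -0.004, 2.947]
force: [-7.3, 2.1, -1.5]
grip_width: 0.0003
grip_force: 4.3
```

>>> carry_out --plan '[[[-1.2,0,0,0,0,0,0],[0,0,0,0,0,0,0],[0,0,0,0,0,0,0],[0,0,0,0,0,0,0],[0,0,0,0,0,0,0],[0,0,0,0,0,0,0]]]'

```text
time_s: 17.02
ee_pos: [0.5892, 0.0084, 0.0506]
eef_rot: [-3.141, -0.004, 2.947]
force: [-8.6, 2.6, -0.4]
grip_width: -0.0003
grip_force: 4.9
```

```bash
python3 - <<'E'
from h import *
from station import telemetry, optics
for i in range(12):
    s=optics.camera("side");o=telemetry.get_obs();print(o["force"],o["force"]@[-.981,.195,0],o["grip_force"])
E
```

```text
[-9.9587  1.6758 -0.942 ] 10.096237219306351 4.872711673378944
[-8.7054  2.2187 -1.0145] 8.972678782586906 4.871861971914768
[-9.3197  1.7489 -1.0628] 9.483630347828473 4.871921204030514
[-10.1158   2.3252  -1.0201] 10.377050338884533 4.87224854528904
[-8.4786  2.7423 -1.5219] 8.852221568052384 4.871715679764748
[-9.0033  1.1812 -0.9671] 9.062554005652057 4.871898517012596
[-9.6599  2.1491 -0.4754] 9.895470278730118 4.871540106832981
[-9.5067  3.1469 -0.459 ] 9.93973093911916 4.871674105525017
[-9.9116  1.7909 -1.244 ] 10.072540015939936 4.8720309510827065
[-9.395   2.051  -0.1489] 9.616440742216737 4.873089529573917
[-10.1089   1.7092  -1.0068] 10.250133768301307 4.87192377448082
[-9.8503  1.5673 -0.1465] 9.968804194423338 4.8717571422457695
```

The push averages 9.7 N and is steady, so I'm handing in.

```bash
python3 -c "
from station import ctrl
print(ctrl.hand_in())"
```

```text
the job is handed in; nothing more can be done
None
```

I turned the key clockwise to its stop so the tongue is drawn in, pushed the drawer onto the bumper with readings never above about 10.4 N, and handed in while holding a steady push of about 9.7 N; the last picture showed the organiser undisturbed, and the arm passed near nothing else.

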